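Load the tile carrier under the drag spring of the pouring jig

TASK

Load the orange tile carrier into the pouring jig without gripping or lifting it: with the fingertips (the ribbed patch behind its raised rib is the place for them) press the carrier down hard on its sprung platen so that it clears the blue gate, and keep pressing while you slide it under the steel leaf spring until its nose is home against the red end stop. Then let go, so that the black platen pops up behind the carrier, and leave the other things on the table where they are.

Things in the scene. Friction and masses are not known exactly. Their poses are not given: they have to be found in the camera images.
- jig: Fixed low plywood jig, 240 x 96 mm; slide direction is its own +x. Origin on the table, on the centre line, under the near face of the gate bar. Along x (mm): rear wall -150 to -144 (22 high), sprung platen -140 to -62, fixed bed -62 to 64 (top 12 above the table), end stop from 64 (32 high). Aluminium side rails at y 32 to 42 each side, 26 high; channel 64 wide.
- gate (a point): Middle of the near lower edge of the blue gate bar across the channel, 15 above the bed (27 above the table), at jig x = 0. The bar is 16 thick along x, with posts to 51 mm above the table; the steel leaf spring starts on its far side and reaches to jig x = 60 mm.
- carrier: Loose orange plastic carrier with an inset white tile, 120 (x) x 60 (y) x 12 mm, about 0.2 kg. Origin at the centre of its underside, +x to its nose. A cross rib 6 high stands on top at x -30 to -24; behind it is the flat thumb area with black grip lines. A fingertip there pushes it by the rib and by friction. Home: flat on the bed, origin at jig x = 4 mm, tail 6 mm past the platen.
- thumb (a point): Point on the carrier's top face in the middle of the thumb area, 14 mm behind the rib, 16 mm from the tail. It starts 30 mm above the table (carrier on the raised platen); pressed fully down it is at 24 mm, the carrier's underside level with the bed.
- nose (a point): Centre of the carrier's front end face, 6 mm above its underside. It starts 11 to 21 mm short of the gate bar, and hits the bar unless the carrier is pressed down by at least 3.5 mm.
- stop (a point): Centre of the contact area on the end stop's face, 6 mm above the bed.
- platen (a joint): Sprung black platen under the carrier: 0 = fully up, 0.006 m = fully down, level with the bed. Upward spring force 6 N at the top, 12 N at the bottom.
- leaf (a joint): Steel leaf spring hinged on the gate, sloping down ahead of it: 0 = at rest (toe about 6 mm above the bed), about 0.16 rad when the 12 mm carrier is under it; it then presses the carrier down with about 5 N.
- cup_red_mid (a point): Bystander: empty red plastic mixing cup, 60 across, 50 high, beside the jig; the point is half-way up.
- cup_blue_mid (a point): Bystander: empty blue plastic mixing cup, 60 across, 50 high, beside the jig; the point is half-way up.
- spare_tile_mid (a point): Bystander: white ceramic tile 100 x 100 x 8 mm lying beside the jig; the point is its centre.
- knife_grip (a point): Bystander: palette knife 190 mm long lying beside the jig; point on its handle.
- bottle_mid (a point): Bystander: green bottle, 52 across, 140 high, well right of the jig; the point is half-way up.
- jar_mid (a point): Bystander: yellow jar, 64 across, 75 high, well left of the jig; the point is half-way up.
- brush_grip (a point): Bystander: paint brush lying well right of the jig; point on its handle.
Mind the look-alikes: they are no part of the job. Of the things that look like the carrier, the smallest one is meant.

How it is judged (in metres and radians):
On the way, in this order (a step that is already met when the one before it is completed fails the run):
1. the carrier is pressed down on its platen by the fingers before it has passed the gate (value of joint platen above 0.003 m and contact force between the fingers and carrier above 5 N and x of nose in the frame of jig below 0.016 m), for 0.05 s.
2. the carrier, still pressed by the fingers, goes under the leaf spring and lifts it (value of joint leaf above 0.06 rad and x of nose in the frame of jig above 0.025 m and contact force between the fingers and carrier above 3 N), for 0.05 s.
At the end, for the whole second after the job is handed in: The carrier lies flat on the bed (within 2.5 mm, tilt under 0.03 rad) and at rest, its nose within 3.5 mm of the end stop, the leaf spring lifted and pressing on it (over 0.08 rad), and the platen popped up behind it (joint under 1.5 mm) (x of nose in the frame of jig above 0.0605 m and z of carrier in the frame of jig below 0.0145 m and angle between carrier's own z axis and vertical below 0.03 rad and value of joint leaf above 0.08 rad and value of joint platen below 0.0015 m and linear speed of carrier below 0.01 m/s); the robot touches nothing.
It fails at once if the carrier is lifted (12 mm above its raised start) or tipped instead of slid (z of carrier in the frame of jig above 0.03 m or angle between carrier's own z axis and vertical above 0.25 rad).
It fails at once if a bystander is moved more than 30 mm (distance of any of cup_red_mid, cup_blue_mid, spare_tile_mid, knife_grip, bottle_mid, jar_mid, brush_grip from where it was at the start of the episode above 0.03 m).
It also fails if it takes over 38 s, if anything falls off the work surface, if the arm or the gripper's body presses on something with over 40 N, if the wrist force passes 120 N, or if a joint passes its speed limit or range.

ROBOT

A 6-joint arm with a two-finger parallel gripper is mounted at the origin on the work surface. World frame = base frame: x ahead of the robot, y to its left, z up, the work surface at z = 0. Lengths are in m, angles in degrees, forces in N, time in s.
With the tool pointing down it reaches from about 0.25 to 0.725 m from the base axis. Payload 4 kg.
Tool frame: the origin (TCP) lies at the very end of the fingers, on their centre line; the grasp point (between the pads) lies robot.grip_depth behind it (robot.grip_depth is the distance from the TCP to the grasp point, in m); y points along the fingers, x is the direction in which the jaws open and shut, and the axes are right-handed (so a half turn about y gives the same grasp; the last joint's range is limited). The gripper opens to 85 mm and grips with 20 to 120 N. Pads are 22 mm wide; open, the fingers measure 114 mm over their backs; the gripper's body (76 mm by 85 mm) begins 54 mm behind the grasp point. The pads swing forward as they close: fully open they stand 13 mm farther back than shut.
Start: joints at [0, 13.785, 0.286, 76.501, 0, 90], TCP at [0.5, -0, 0.231] pointing down, gripper open.
Joint ranges: [-155.79, 155.79], [-60.16, 107.12], [-62.33, 73.08], [-114, 123.19], [-81.49, 82.49], [-180, 180]. Speed limits (degrees/s): [159.86, 159.86, 180, 180, 180, 180].

INTERFACE

Orientations are given as a 3x3 rotation matrix whose columns are the frame's x, y, z axes.
In Python, from plant import robot gives the robot as it stands.
- The arm moves only by the tool jog_arm, never from a script. Its argument "motion" is a list of rows, each an object with "dr": the turn, a rotation vector about the world's x, y, z in units of 120 degrees (1.0 is 120 degrees), a list of three; "delta_pos": the shift along the world's x, y, z in units of 1000 mm (1.0 is 1000 mm), a list of three; "hand": the closure, from 0 (fully open) to 1 (shut). A call has 1 to 12 rows; each row is the pose to reach, as a shift and turn from the pose measured when the call began; what a row does not reach only later rows make up. A row lasts 1/8 s, in which the tool goes at most 62.5 mm and 10.7 degrees, less where a joint would pass 70% of its speed; a pose out of reach is approached as far as the arm can. A call with a number of a shift or a turn outside -1 to 1 is refused whole. A call with a gripper value outside its range is refused whole. The fingers move at their own pace and stop on an object; "squeeze" is the grip in N (left out, the last holds). Time passes only in rows, so rows that repeat a pose let the fingers close. It gives the time, the measured TCP pose, the force and the opening at its end, in the units of the state.
- robot.state(): the state, without advancing time (a new reading comes with each control period).
- robot.grab_frame(name): name is "scene" or "side" or "wrist"; returns (picture, depth): 400x640x3 uint8, red, green, blue; 400x640 float32, m along the optical axis (not along the pixel's ray), 0 where there is no reading.
- robot.camera_params(name): a dict with "mtx" (3x3 intrinsics, pixels), "R" (3x3) and "t" (3): a world point X has camera coordinates R X + t; the wrist camera has in their place "hand_eye" (4x4, takes a point from camera to tool coordinates, whose origin is the TCP and whose axes are the tool frame's). Camera axes: x right, y down, z forward; pixel columns grow to the right and rows downward; lengths in m; the calibration is good to about 2 mm. A picture is of the moment at which its call begins: read the wrist's pose just before it. camera_params takes no time and is no camera call.
- robot.job_done(): hands the job in, once; it reports no verdict.
Trained networks look in the newest picture that a camera, given by its name, has taken for a name from the list of things; names that differ only in an ending like _2 or _b are one class to them, and where a whole thing is asked for, a point or a joint stands for the part that bears it (a point fixed in the world has none). Each returns a list of dicts, best first, with "score" (0 to 1); they miss things now and then, are a little off and sometimes report something else, mostly with a low value. They report only what shows in the picture. A call takes as long as a camera call. They do not tell look-alikes from the thing itself.
- robot.look_for(camera, query): "point" ([x, y, z] in m, in world coordinates, good to about 4 mm: the middle of the surface that is visible of it).
- robot.regions_of(camera, query): "mask" (400x640 bool, what is visible of it).
- robot.place_of(camera, query): "point" ([x, y, z] in m, in world coordinates, good to about 4 mm: a listed point, or the origin of a listed thing).
The state is a dict: "time": time; "joints": joint angles; "dq": joint speeds; "joint_torque": joint torques, N m; "tcp_pos": TCP position; "tcp_rot": TCP orientation; "wrist_force": force on the tool from outside, world axes, zero at the start; "torque": the same for the moment, N m; "gripper_width": finger opening in m.
Only numpy, scipy, OpenCV 4.12 (cv2) and the standard library are available. Lean on these libraries where they do the work, as an engineer would, in place of code of your own. Each camera call takes 0.05 s, during which the arm holds its last target.

## Working session

There is one attempt and no reset: what is moved stays moved. The work goes in short steps, Python scripts to look and compute and a tool call to move; the robot and the scene stay as the last step left them, time stands still between calls to the robot, and variables do not carry over. Pictures are saved under pics/ and viewed, and the job is handed in when it is done.

Besides the shell and the picture viewer there is one more tool, called after "Call:" by a JSON object that holds its "fn" and its "kwargs", one argument or row to a line. jog_arm: Moves the arm, as the interface text tells. Shifts and turns lie within -1 to 1; 1 stands for 1000 mm of shift or 120 degrees of turn. Its arguments: {"type":"object","properties":{"motion":{"type":"array","items":{"type":"object","properties":{"dr":{"type":"array","items":{"type":"number"}},"delta_pos":{"type":"array","items":{"type":"number"}},"hand":{"type":"number"}}}},"squeeze":{"type":"number"}},"required":["motion"]}

```bash
mkdir -p pics; ls; python3 - <<'E'
from plant import robot
import cv2,numpy as np
s=robot.state();print(s['time'],s['tcp_pos'],s['tcp_rot'],s['gripper_width'],robot.grip_depth)
for c in ['scene','side']:
    im,d=robot.grab_frame(c);cv2.imwrite(f'pics/{c}0.png',im[:,:,::-1]);np.save(f'{c}_d.npy',d)
    p=robot.camera_params(c);print(c,p)
for q in ['carrier','thumb','nose','jig','gate','stop']:
    print(q,[(np.round(r['point'],4),round(r['score'],2)) for r in robot.place_of('scene',q)],[(np.round(r['point'],4),round(r['score'],2)) for r in robot.place_of('side',q)])
E
```

```text
pics
0.0 [4.99384458e-01 7.68621752e-06 2.30422346e-01] [[ 9.99997905e-01 -2.04699023e-03  6.79654288e-06]
 [-6.76351003e-06  1.61441995e-05  1.00000000e+00]
 [-2.04699034e-03 -9.99997905e-01  1.61303209e-05]] 0.08555665034824024 0.0187
scene {'mtx': array([[471.03139775,   0.        , 305.74788114],
       [  0.        , 471.03139775, 197.55794399],
       [  0.        ,   0.        ,   1.        ]]), 'R': array([[ 0.16089473,  0.9868263 ,  0.01693346],
       [ 0.6800008 , -0.09840137, -0.72657834],
       [-0.71534034,  0.12841739, -0.68687494]]), 't': array([-0.07568792, -0.33407382,  1.88184175])}
side {'mtx': array([[376.95878318,   0.        , 320.94334804],
       [  0.        , 376.95878318, 198.92739974],
       [  0.        ,   0.        ,   1.        ]]), 'R': array([[ 0.84306252, -0.53777446, -0.00665021],
       [-0.26687888, -0.40758343, -0.87329915],
       [ 0.46692746,  0.73802058, -0.48713896]]), 't': array([-0.4823177 ,  0.22966254,  1.17964551])}
carrier [(array([ 0.3534, -0.2705,  0.0026]), 0.92), (array([ 0.5956, -0.0873,  0.0234]), 0.75), (array([ 0.631 ,  0.2
[... 311 characters left out ...]
7285, 0.0468, 0.0068]), 0.51)] [(array([0.6868, 0.2624, 0.0151]), 0.64), (array([ 0.4136, -0.296 ,  0.0189]), 0.63), (array([ 0.406 , -0.5082,  0.0103]), 0.38)]
nose [(array([ 0.5956, -0.0281,  0.0214]), 0.96), (array([0.5512, 0.2289, 0.011 ]), 0.6), (array([ 0.2787, -0.2408,  0.0061]), 0.58), (array([0.4885, 0.0489, 0.0229]), 0.16)] [(array([ 0.5958, -0.0258,  0.0285]), 0.88), (array([ 0.2764, -0.2406,  0.0043]), 0.59), (array([0.5475, 0.2323, 0.0057]), 0.59)]
jig [(array([ 0.5944, -0.0186, -0.0006]), 0.88)] []
gate [(array([ 0.5936, -0.0133,  0.0295]), 0.8)] [(array([ 0.5952, -0.0147,  0.0233]), 0.61)]
stop [(array([0.5971, 0.0478, 0.0149]), 0.97)] [(array([0.5978, 0.0529, 0.0182]), 0.77)]
```

View pics/scene0.png

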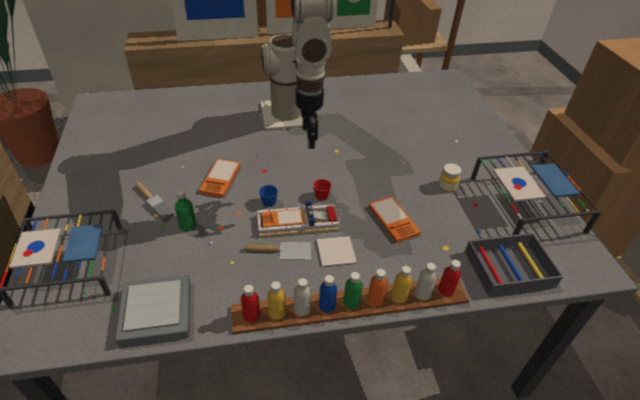

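View pics/side0.png

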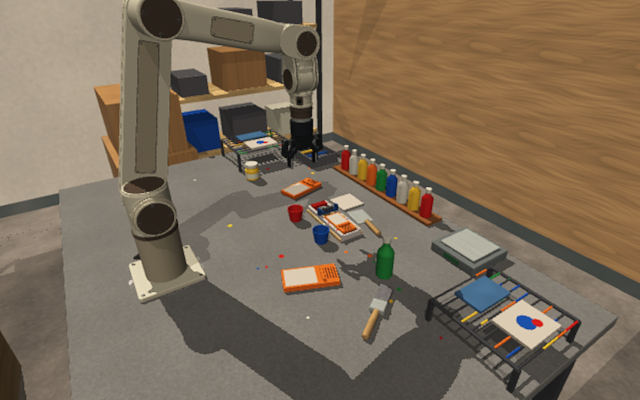

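Candidates for the carrier in the scene image are (220,178), loose on the table, (283,218), in the jig, and (393,218), loose on the table. The one at (283,218) looks smallest and sits on the platen. I'll move closer to check it with the wrist camera.

Call:
{"fn": "jog_arm", "kwargs": {
  "motion": [
    {"delta_pos": [0.03, -0.04, 0.02], "hand": 1},
    {"delta_pos": [0.06, -0.08, 0.03], "hand": 1},
    {"delta_pos": [0.07, -0.1, 0.03], "hand": 1},
    {"delta_pos": [0.07, -0.1, 0.03], "hand": 1},
    {"delta_pos": [0.07, -0.1, 0.03], "hand": 1}
  ]
}}

```text
invalid input at $.motion[0]: expected keys dr, delta_pos, hand
```

```bash
python3 - <<'E'
from plant import robot
import cv2,numpy as np
s=robot.state();print(s['time'],s['tcp_pos'],s['tcp_rot'],s['gripper_width'],s['wrist_force'])
im,d=robot.grab_frame('wrist');cv2.imwrite('pics/wrist1.png',im[:,:,::-1]);np.savez('w1.npz',d=d,p=s['tcp_pos'],R=s['tcp_rot'],im=im)
p=robot.camera_params('wrist');print(p)
for q in ['carrier','thumb','nose','jig','gate','stop']:
    print(q,[(np.round(r['point'],4),round(r['score'],2)) for r in robot.place_of('wrist',q)])
E
```

```text
0.7 [5.00002790e-01 2.44598038e-06 2.31339150e-01] [[ 9.99999998e-01  5.54905673e-05 -3.08506032e-05]
 [ 3.08505434e-05  1.07955280e-06  1.00000000e+00]
 [ 5.54906006e-05 -9.99999998e-01  1.07784088e-06]] 0.08515269188093413 [ 0.36962746  0.06149686 -0.51231008]
{'mtx': array([[286.09480879,   0.        , 316.33308612],
       [  0.        , 286.09480879, 197.12360321],
       [  0.        ,   0.        ,   1.        ]]), 'hand_eye': array([[ 9.99999312e-01,  1.02926117e-03,  5.63435261e-04,
        -7.16833957e-04],
       [-2.39478398e-04, -2.91048518e-01,  9.56708264e-01,
        -1.43205850e-01],
       [ 1.14868966e-03, -9.56707741e-01, -2.91048071e-01,
         7.43980145e-02],
       [ 0.00000000e+00,  0.00000000e+00,  0.00000000e+00,
         1.00000000e+00]])}
carrier [(array([ 3.558e-01, -2.745e-01, -3.000e-04]), 0.82), (array([ 0.5928, -0.0885,  0.0145]), 0.58), (array([ 0.6946, -0.1527,  0.0084]), 0.5)]
thumb [(array([ 0.4103, -0.2967,  0.0175]), 0.77), (array([ 0.5956, -0.1358,  0.0308]), 0.61)]
nose [(array([ 0.5962, -0.0306,  0.0243]), 0.73)]
jig [(array([ 5.975e-01, -1.500e-02,  2.000e-04]), 0.78)]
gate [(array([ 0.5946, -0.0175,  0.0267]), 0.72)]
stop [(array([0.5971, 0.0452, 0.0155]), 0.88), (array([ 0.597 , -0.1331,  0.0301]), 0.62)]
```

View pics/wrist1.png

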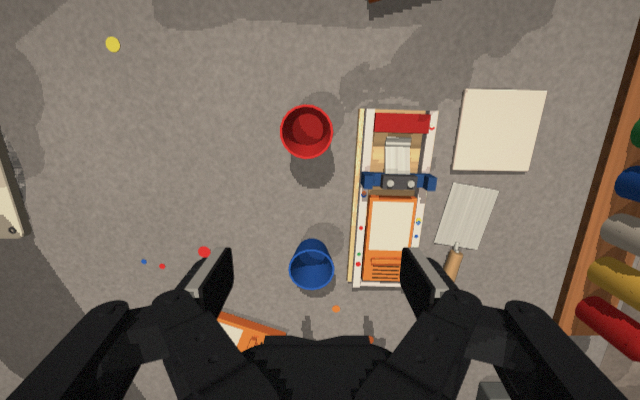

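In the wrist view the carrier spans about (388,200) to (388,280) in the jig. The gate is at y≈182, the end stop at (402,122), the blue cup at (311,268) and the red cup at (306,130). Nose-to-thumb is about 106 mm on this one (nominal 104) but about 145 mm on the other two, so this is the smallest. Next I'll measure the jig axis from the depth data.

```bash
cat > h.py <<'E'
import numpy as np
from plant import robot
def wcloud(d,p,R):
    c=robot.camera_params('wrist');K=c['mtx'];H=c['hand_eye']
    v,u=np.mgrid[0:400,0:640]
    X=np.stack([(u-K[0,2])/K[0,0]*d,(v-K[1,2])/K[1,1]*d,d],-1)
    return (X@H[:3,:3].T+H[:3,3])@np.array(R).T+np.array(p)
E
python3 - <<'E'
from h import *
import cv2
z=np.load('w1.npz');im=z['im'];W=wcloud(z['d'],z['p'],z['R'])
cv2.imwrite('pics/crop1.png',cv2.resize(im[90:310,330:450,::-1],None,fx=2.7,fy=2.7,interpolation=cv2.INTER_CUBIC))
hsv=cv2.cvtColor(im,cv2.COLOR_RGB2HSV)
def rep(n,m):
    P=W[m&(z['d']>0)]; 
    r=cv2.minAreaRect((P[:,:2]*1000).astype(np.float32));print(n,len(P),r,np.median(P[:,2]),np.percentile(P[:,:2],[0.5,99.5],axis=0).round(4).tolist())
    return P
roi=np.zeros((400,640),bool);roi[100:300,340:450]=1
o=roi&(hsv[...,0]>5)&(hsv[...,0]<16)&(hsv[...,1]>190)&(hsv[...,2]>140)&(W[...,2]>0.022)
n,l,st,_=cv2.connectedComponentsWithStats(o.astype(np.uint8));o=l==1+np.argmax(st[1:,4])
P=rep('carrier',o)
b=roi&(hsv[...,0]>100)&(hsv[...,0]<125)&(hsv[...,1]>120)&(W[...,2]>.02); rep('gate',b)
r=roi&((hsv[...,0]<4)|(hsv[...,0]>174))&(hsv[...,1]>170)&(W[...,2]>.026); rep('stop',r)
# rails: fit by z ~0.026 band left/right edges per y
for y in np.arange(-0.13,0.08,0.02):
    m=roi&(abs(W[...,1]-y)<.004)&(W[...,2]>.018)&(W[...,2]<.045); 
    if m.any():
        x=W[m][:,0];print(round(y,3),np.percentile(x,[1,99]).round(4))
E
```

```text
carrier 58 ((590.8941650390625, -122.46270751953125), (11.663437843322754, 39.4361457824707), 81.41024780273438) 0.031036091588697162 [[0.572, -0.1273], [0.6102, -0.1142]]
gate 573 ((587.2178955078125, -37.697303771972656), (85.34431457519531, 100.3119125366211), 84.08440399169922) 0.04367992592758002 [[0.5419, -0.0839], [0.6375, 0.009]]
stop 1037 ((566.8212280273438, -17.890167236328125), (209.3116912841797, 71.24227905273438), 66.20350646972656) 0.03269266072886448 [[0.5551, -0.1255], [0.6293, 0.0713]]
-0.13 [0.5515 0.6126]
-0.11 [0.5519 0.613 ]
-0.09 [0.5525 0.6358]
-0.07 [0.5531 0.6359]
-0.05 [0.5537 0.6369]
-0.03 [0.5543 0.6375]
-0.01 [0.5546 0.6293]
0.01 [0.5554 0.6389]
0.03 [0.5558 0.6394]
0.05 [0.5566 0.64  ]
0.07 [0.5571 0.6406]
```

View pics/crop1.png

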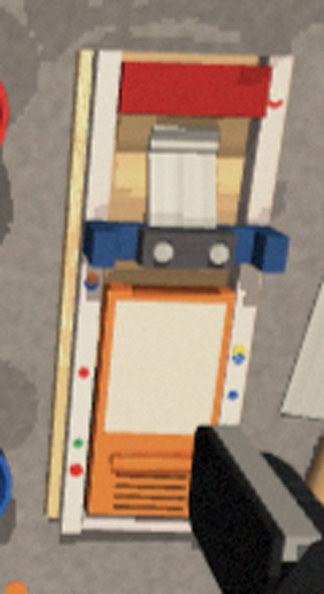

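Call:
{"fn": "jog_arm", "kwargs": {
  "motion": [
    {"delta_pos": [0.03, -0.045, 0.0], "dr": [0, 0, -0.0135], "hand": 1},
    {"delta_pos": [0.06, -0.09, 0.0], "dr": [0, 0, -0.0135], "hand": 1},
    {"delta_pos": [0.093, -0.133, -0.03], "dr": [0, 0, -0.0135], "hand": 1},
    {"delta_pos": [0.093, -0.133, -0.08], "dr": [0, 0, -0.0135], "hand": 1},
    {"delta_pos": [0.093, -0.133, -0.13], "dr": [0, 0, -0.0135], "hand": 1},
    {"delta_pos": [0.093, -0.133, -0.13], "dr": [0, 0, -0.0135], "hand": 1},
    {"delta_pos": [0.093, -0.133, -0.13], "dr": [0, 0, -0.0135], "hand": 1}
  ]
}}

```text
time: 1.92
tcp_pos: [0.5942, -0.1331, 0.1032]
tcp_rot: [[1.0, 0.002, 0.028], [-0.028, -0.001, 1.0], [0.002, -1.0, -0.0]]
wrist_force: [0.2, -0.3, 0.3]
gripper_width: 0.0
```

```bash
cat > look.py <<'E'
from h import *
import cv2,sys
n=sys.argv[1]
s=robot.state();print(s['time'],s['tcp_pos'],s['tcp_rot'].round(4).tolist() if hasattr(s['tcp_rot'],'round') else s['tcp_rot'],s['gripper_width'],s['wrist_force'])
im,d=robot.grab_frame('wrist');cv2.imwrite(f'pics/{n}.png',im[:,:,::-1]);np.savez(n+'.npz',d=d,p=s['tcp_pos'],R=s['tcp_rot'],im=im)
E
python3 look.py w2
```

```text
1.925 [ 0.59416    -0.13311907  0.10316592] [[0.9996, 0.0023, 0.028], [-0.028, -0.0005, 0.9996], [0.0024, -1.0, -0.0005]] 6.500745512268287e-07 [ 0.16188985 -0.33065641  0.30251427]
```

View pics/w2.png

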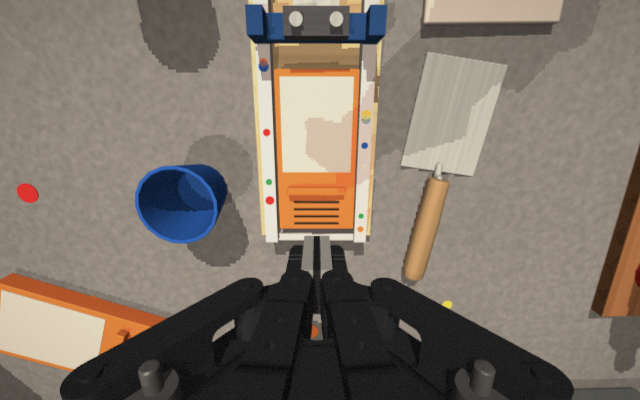

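```bash
python3 - <<'E'
from h import *
import cv2
z=np.load('w2.npz');im=z['im'];W=wcloud(z['d'],z['p'],z['R'])
for v in list(range(2,16,2))+list(range(38,46,2))+list(range(60,76,2))+list(range(166,240,3)):
    print(v,im[v,316].tolist(),W[v,316].round(4).tolist())
for v in (80,120,160,220):
    r=im[v].astype(int);o=np.where((r[:,0]>150)&(r[:,2]<70)&(np.arange(640)>265)&(np.arange(640)<365))[0]
    print(v,o.min(),o.max(),W[v,o.min()+1].round(4),W[v,o.max()-1].round(4))
E
```

```text
2 [203, 196, 180] [0.5973, 0.0083, 0.0318]
4 [198, 191, 174] [0.5973, 0.0067, 0.0333]
6 [98, 94, 91] [0.5971, 0.0008, 0.0492]
8 [93, 90, 87] [0.5971, -0.0005, 0.0502]
10 [94, 91, 86] [0.597, -0.0016, 0.0504]
12 [91, 86, 83] [0.597, -0.0028, 0.0508]
14 [89, 85, 83] [0.597, -0.0033, 0.049]
38 [31, 30, 30] [0.5967, -0.0152, 0.0441]
40 [25, 31, 37] [0.5967, -0.0152, 0.0384]
42 [28, 31, 39] [0.5967, -0.0151, 0.0326]
44 [163, 131, 91] [0.5968, -0.0124, 0.0127]
60 [152, 125, 88] [0.5965, -0.0232, 0.0132]
62 [143, 115, 79] [0.5965, -0.0244, 0.0125]
64 [125, 102, 73] [0.5964, -0.0259, 0.0129]
66 [127, 102, 70] [0.5964, -0.0272, 0.0123]
68 [140, 99, 66] [0.5964, -0.0287, 0.0139]
70 [190, 97, 46] [0.5962, -0.0322, 0.0306]
72 [207, 116, 57] [0.5962, -0.0333, 0.0296]
74 [226, 139, 67] [0.5952, -0.0587, 0.2463]
166 [232, 224, 201] [0.5944, -0.0996, 0.0306]
169 [232, 224, 201] [0.5943, -0.1019, 0.0308]
172 [230, 183, 135] [0.5943, -0.1044, 0.0299]
175 [229, 140, 67] [0.5942, -0.1069, 0.0292]
178 [228, 141, 67] [0.5941, -0.1088, 0.0311]
181 [228, 138, 65] [0.5941, -0.1114, 0.0303]
184 [227, 117, 56]
[... 372 characters left out ...]
.0298]
211 [229, 141, 67] [0.5934, -0.1354, 0.0323]
214 [214, 128, 60] [0.5933, -0.1388, 0.0298]
217 [170, 103, 51] [0.5933, -0.141, 0.0308]
220 [228, 139, 64] [0.5932, -0.1439, 0.0302]
223 [77, 55, 38] [0.5931, -0.1464, 0.0303]
226 [228, 138, 65] [0.593, -0.1492, 0.0299]
229 [91, 82, 77] [0.5928, -0.1591, 0.0131]
232 [90, 81, 75] [0.5928, -0.159, 0.0198]
235 [199, 188, 173] [0.5928, -0.1604, 0.0229]
238 [32, 29, 28] [0.5936, -0.123, 0.1089]
80 274 359 [ 0.5671 -0.0376  0.0285] [ 0.6254 -0.0395  0.0313]
120 276 357 [ 0.567  -0.0649  0.0314] [ 0.6245 -0.0665  0.0304]
160 277 355 [ 0.5657 -0.0942  0.0306] [ 0.6234 -0.0958  0.0304]
220 279 353 [ 0.5642 -0.1426  0.0313] [ 0.6223 -0.1445  0.0307]
```

The measured geometry agrees with the given sizes:

| Feature | World position (m) |
|---|---|
| Gate near face | y = −0.0152 |
| Nose | y = −0.031 |
| Rib rear | y ≈ −0.121 |
| Tail | y ≈ −0.151 |
| Top surface | z ≈ 0.030 |
| Slide axis | (0.0285, 0.9996) |

I'll descend to just above the thumb area.

Call:
{"fn": "jog_arm", "kwargs": {
  "motion": [
    {"delta_pos": [-0.0006, -0.002, -0.03], "dr": [0, 0, 0], "hand": 1},
    {"delta_pos": [-0.0006, -0.002, -0.055], "dr": [0, 0, 0], "hand": 1},
    {"delta_pos": [-0.0006, -0.002, -0.065], "dr": [0, 0, 0], "hand": 1},
    {"delta_pos": [-0.0006, -0.002, -0.067], "dr": [0, 0, 0], "hand": 1},
    {"delta_pos": [-0.0006, -0.002, -0.067], "dr": [0, 0, 0], "hand": 1}
  ]
}}

```text
time: 2.6
tcp_pos: [0.5955, -0.1354, 0.0388]
tcp_rot: [[1.0, 0.007, 0.028], [-0.028, -0.002, 1.0], [0.007, -1.0, -0.001]]
wrist_force: [0.7, 0.6, -0.9]
gripper_width: -0.0001
```

```bash
python3 look.py w3; python3 -c "
import cv2;i=cv2.imread('pics/w3.png');cv2.imwrite('pics/w3c.png',cv2.resize(i[100:350,200:440],None,fx=2.4,fy=2.4))"
```

```text
2.6 [ 0.59552372 -0.13542592  0.03875436] [[0.9996, 0.0073, 0.0278], [-0.0278, -0.0017, 0.9996], [0.0073, -1.0, -0.0015]] -0.00011034471296563867 [ 0.67188432  0.64597095 -0.85620348]
```

View pics/w3c.png

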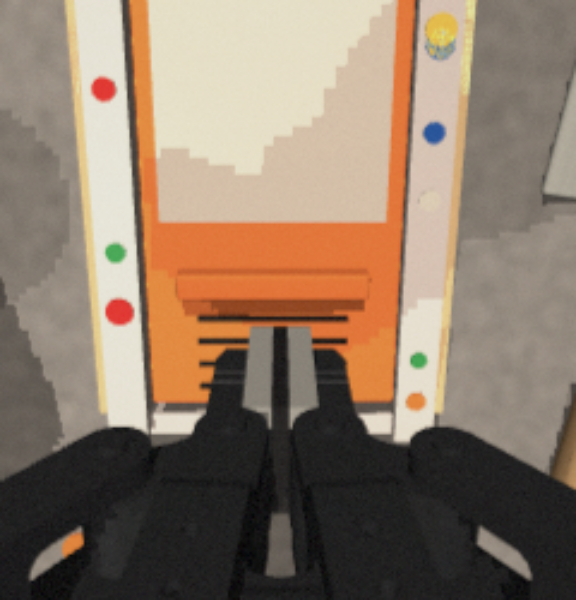

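The crop shows the closed fingertips centred on the grip lines, just behind the rib. Next is a gentle press.

Call:
{"fn": "jog_arm", "kwargs": {
  "motion": [
    {"delta_pos": [-0.001, 0, -0.006], "dr": [0, 0, 0], "hand": 1},
    {"delta_pos": [-0.001, 0, -0.009], "dr": [0, 0, 0], "hand": 1},
    {"delta_pos": [-0.001, 0, -0.012], "dr": [0, 0, 0], "hand": 1},
    {"delta_pos": [-0.001, 0, -0.014], "dr": [0, 0, 0], "hand": 1},
    {"delta_pos": [-0.001, 0, -0.015], "dr": [0, 0, 0], "hand": 1},
    {"delta_pos": [-0.001, 0, -0.015], "dr": [0, 0, 0], "hand": 1}
  ]
}}

```text
time: 3.4
tcp_pos: [0.5947, -0.1356, 0.0249]
tcp_rot: [[1.0, 0.008, 0.028], [-0.028, -0.002, 1.0], [0.008, -1.0, -0.002]]
wrist_force: [-3.6, -0.0, 7.8]
gripper_width: -0.0002
```

Call:
{"fn": "jog_arm", "kwargs": {
  "motion": [
    {"delta_pos": [-0.0005, 0, -0.001], "dr": [0, 0, 0], "hand": 1},
    {"delta_pos": [-0.0005, 0, -0.002], "dr": [0, 0, 0], "hand": 1},
    {"delta_pos": [-0.0005, 0, -0.003], "dr": [0, 0, 0], "hand": 1},
    {"delta_pos": [-0.0005, 0, -0.003], "dr": [0, 0, 0], "hand": 1}
  ]
}}

```text
time: 3.9
tcp_pos: [0.5947, -0.1356, 0.0239]
tcp_rot: [[1.0, 0.01, 0.028], [-0.028, -0.002, 1.0], [0.01, -1.0, -0.002]]
wrist_force: [-4.2, 0.9, 12.2]
gripper_width: 0.0003
```

```bash
python3 look.py w4; python3 - <<'E'
from h import *
z=np.load('w4.npz');im=z['im'];W=wcloud(z['d'],z['p'],z['R'])
P=W[(W[...,0]>.575)&(W[...,0]<.615)&(W[...,1]>-.10)&(W[...,1]<-.04)&(W[...,2]<.06)]
A=np.c_[P[:,:2]-P[:,:2].mean(0),np.ones(len(P))];print(len(P),np.linalg.lstsq(A,P[:,2],rcond=None)[0])
z=np.load('w3.npz');W=wcloud(z['d'],z['p'],z['R'])
P=W[(W[...,0]>.575)&(W[...,0]<.615)&(W[...,1]>-.10)&(W[...,1]<-.04)&(W[...,2]<.06)]
A=np.c_[P[:,:2]-P[:,:2].mean(0),np.ones(len(P))];print(len(P),np.linalg.lstsq(A,P[:,2],rcond=None)[0])
E
```

```text
3.9 [ 0.594662   -0.13555302  0.02393627] [[0.9996, 0.0098, 0.0279], [-0.0279, -0.002, 0.9996], [0.0098, -0.9999, -0.0018]] 0.0002658654454183556 [-4.17216628  0.88412065 12.16064709]
10548 [0.00057252 0.0038403  0.02493561]
9369 [-0.00021907  0.0018481   0.03097709]
```

View pics/w4.png

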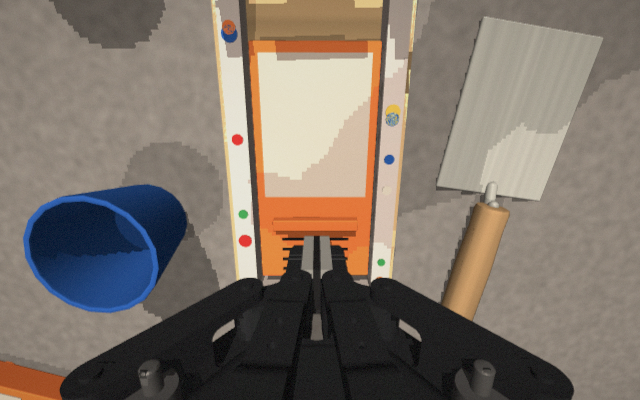

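Carrier fell 6.0 mm and is flat; the press reads about 12 N. Now slide while pressing.

Call:
{"fn": "jog_arm", "kwargs": {
  "motion": [
    {"delta_pos": [0.0, 0.001, -0.003], "dr": [0, 0, 0], "hand": 1},
    {"delta_pos": [0.0, 0.003, -0.004], "dr": [0, 0, 0], "hand": 1},
    {"delta_pos": [0.0, 0.006, -0.004], "dr": [0, 0, 0], "hand": 1},
    {"delta_pos": [0.0, 0.009, -0.004], "dr": [0, 0, 0], "hand": 1},
    {"delta_pos": [0.0, 0.012, -0.004], "dr": [0, 0, 0], "hand": 1},
    {"delta_pos": [0.0002, 0.015, -0.004], "dr": [0, 0, 0], "hand": 1},
    {"delta_pos": [0.0003, 0.018, -0.004], "dr": [0, 0, 0], "hand": 1},
    {"delta_pos": [0.0004, 0.021, -0.004], "dr": [0, 0, 0], "hand": 1}
  ]
}}

```text
time: 4.95
tcp_pos: [0.5974, -0.1202, 0.024]
tcp_rot: [[0.999, 0.016, 0.032], [-0.032, -0.013, 0.999], [0.016, -1.0, -0.012]]
wrist_force: [-2.8, -11.1, 15.7]
gripper_width: -0.0002
```

```bash
python3 look.py w5
```

```text
4.95 [ 0.59741887 -0.12015218  0.02398231] [[0.9994, 0.0159, 0.0317], [-0.0315, -0.0129, 0.9994], [0.0163, -0.9998, -0.0124]] -0.00021538658273940732 [ -2.77697669 -11.05490107  15.69126279]
```

View pics/w5.png

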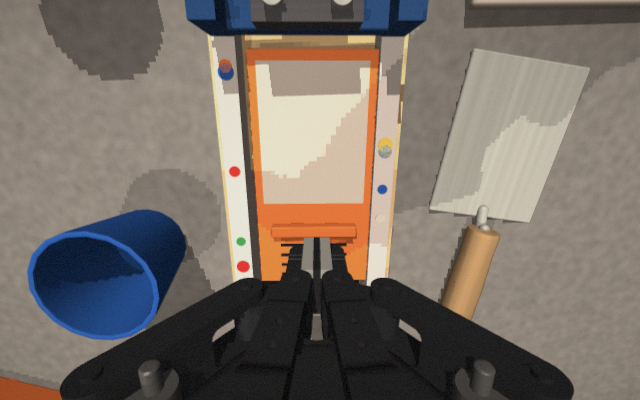

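```bash
python3 - <<'E'
from h import *
z=np.load('w5.npz');im=z['im'];W=wcloud(z['d'],z['p'],z['R'])
for v in list(range(28,64,2))+list(range(220,240,3)): print(v,im[v,316].tolist(),W[v,316].round(4).tolist())
for v in (100,180):
    r=im[v].astype(int);o=np.where((r[:,0]>150)&(r[:,2]<70)&(np.arange(640)>240)&(np.arange(640)<383))[0]
    print(v,W[v,o.min()+1].round(4),W[v,o.max()-1].round(4))
E
```

```text
28 [26, 25, 26] [0.5996, -0.015, 0.0403]
30 [22, 30, 41] [0.5996, -0.0155, 0.0391]
32 [13, 25, 38] [0.5997, -0.0154, 0.0358]
34 [48, 46, 46] [0.5998, -0.0153, 0.0316]
36 [158, 127, 90] [0.6001, -0.0122, 0.0134]
38 [164, 132, 93] [0.6001, -0.0129, 0.0127]
40 [164, 135, 93] [0.6001, -0.0137, 0.0124]
42 [157, 126, 88] [0.6001, -0.0148, 0.0134]
44 [158, 126, 88] [0.6, -0.0158, 0.0142]
46 [136, 109, 77] [0.6001, -0.016, 0.0108]
48 [148, 98, 64] [0.6, -0.0173, 0.0131]
50 [183, 90, 44] [0.5997, -0.0202, 0.0249]
52 [186, 93, 48] [0.5997, -0.0211, 0.0258]
54 [187, 93, 48] [0.5997, -0.0218, 0.0247]
56 [186, 91, 47] [0.5996, -0.0226, 0.0248]
58 [183, 91, 46] [0.5996, -0.0233, 0.0243]
60 [179, 118, 93] [0.5996, -0.0241, 0.0239]
62 [164, 149, 132] [0.5996, -0.025, 0.0249]
220 [227, 118, 59] [0.5972, -0.1018, 0.0246]
223 [211, 103, 51] [0.5971, -0.1035, 0.0246]
226 [212, 106, 52] [0.5971, -0.1035, 0.0286]
229 [226, 117, 58] [0.597, -0.1044, 0.0304]
232 [226, 117, 58] [0.597, -0.1063, 0.03]
235 [228, 117, 59] [0.5969, -0.1082, 0.0297]
238 [31, 28, 28] [0.5969, -0.109, 0.0315]
100 [ 0.5681 -0.0403  0.0239] [ 0.6271 -0.0421  0.0234]
180 [ 0.5675 -0.0787  0.0249] [ 0.6254 -0.0807  0.0251]
```

Nose is at y=−0.020, 5 mm before the gate, with its top at 24 mm against the gate's 27 mm. I'll continue, correcting the small sideways drift and tilt.

Call:
{"fn": "jog_arm", "kwargs": {
  "motion": [
    {"delta_pos": [-0.001, 0.006, -0.004], "dr": [0.003, 0.004, 0.001], "hand": 1},
    {"delta_pos": [-0.001, 0.01, -0.004], "dr": [0.006, 0.007, 0.001], "hand": 1},
    {"delta_pos": [-0.0015, 0.014, -0.004], "dr": [0.006, 0.007, 0.001], "hand": 1},
    {"delta_pos": [-0.0015, 0.018, -0.004], "dr": [0.006, 0.007, 0.001], "hand": 1},
    {"delta_pos": [-0.0015, 0.022, -0.004], "dr": [0.006, 0.007, 0.001], "hand": 1},
    {"delta_pos": [-0.001, 0.026, -0.004], "dr": [0.006, 0.007, 0.001], "hand": 1},
    {"delta_pos": [-0.001, 0.03, -0.004], "dr": [0.006, 0.007, 0.001], "hand": 1}
  ]
}}

```text
time: 5.88
tcp_pos: [0.5982, -0.0957, 0.024]
tcp_rot: [[0.999, 0.006, 0.033], [-0.033, -0.012, 0.999], [0.007, -1.0, -0.011]]
wrist_force: [-5.4, -12.3, 17.2]
gripper_width: -0.0002
```

```bash
python3 look.py w6
```

```text
5.875 [ 0.59819963 -0.09573647  0.0240397 ] [[0.9994, 0.0063, 0.0334], [-0.0333, -0.0116, 0.9994], [0.0067, -0.9999, -0.0114]] -0.00018939170561581842 [ -5.37019014 -12.25625875  17.19444925]
```

View pics/w6.png

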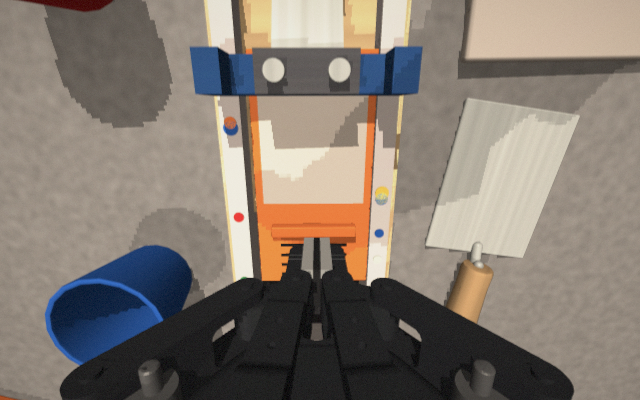

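The nose is now under the gate: the orange front shows beyond the bar at rows 45–50, at jig x≈20 mm. Continuing under the leaf.

Call:
{"fn": "jog_arm", "kwargs": {
  "motion": [
    {"delta_pos": [-0.002, 0.008, -0.004], "dr": [0.004, 0.003, 0.002], "hand": 1},
    {"delta_pos": [-0.003, 0.012, -0.004], "dr": [0.006, 0.004, 0.002], "hand": 1},
    {"delta_pos": [-0.003, 0.016, -0.004], "dr": [0.006, 0.004, 0.002], "hand": 1},
    {"delta_pos": [-0.003, 0.02, -0.004], "dr": [0.006, 0.004, 0.002], "hand": 1},
    {"delta_pos": [-0.003, 0.024, -0.004], "dr": [0.006, 0.004, 0.002], "hand": 1},
    {"delta_pos": [-0.0025, 0.028, -0.004], "dr": [0.006, 0.004, 0.002], "hand": 1},
    {"delta_pos": [-0.0025, 0.032, -0.004], "dr": [0.006, 0.004, 0.002], "hand": 1},
    {"delta_pos": [-0.0025, 0.036, -0.004], "dr": [0.006, 0.004, 0.002], "hand": 1}
  ]
}}

```text
time: 6.92
tcp_pos: [0.5991, -0.0662, 0.0241]
tcp_rot: [[0.999, 0.006, 0.033], [-0.033, -0.012, 0.999], [0.006, -1.0, -0.012]]
wrist_force: [-1.5, -17.6, 14.8]
gripper_width: 0.0002
```

```bash
python3 look.py w7
```

```text
6.925 [ 0.59906103 -0.06622889  0.02407888] [[0.9994, 0.0059, 0.0335], [-0.0334, -0.0123, 0.9994], [0.0063, -0.9999, -0.0121]] 0.00019165482560686234 [ -1.49620839 -17.58508684  14.7683256 ]
```

View pics/w7.png

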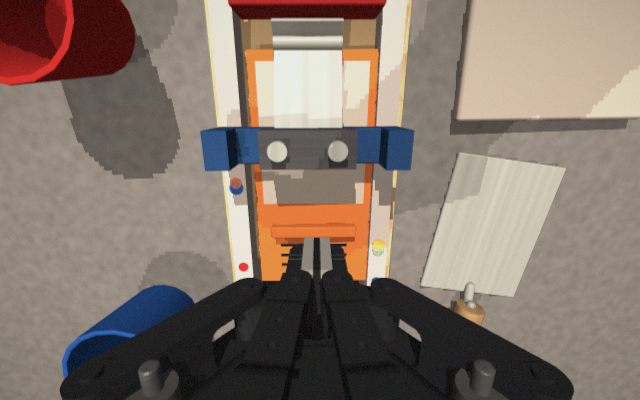

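The carrier is under the leaf, with its nose at row ~50 and about 15 mm left to the red stop.

Call:
{"fn": "jog_arm", "kwargs": {
  "motion": [
    {"delta_pos": [-0.002, 0.008, -0.004], "dr": [0.005, 0.003, 0.002], "hand": 1},
    {"delta_pos": [-0.002, 0.011, -0.004], "dr": [0.006, 0.003, 0.002], "hand": 1},
    {"delta_pos": [-0.002, 0.014, -0.004], "dr": [0.006, 0.003, 0.002], "hand": 1},
    {"delta_pos": [-0.002, 0.017, -0.004], "dr": [0.006, 0.003, 0.002], "hand": 1},
    {"delta_pos": [-0.002, 0.02, -0.004], "dr": [0.006, 0.003, 0.002], "hand": 1},
    {"delta_pos": [-0.002, 0.022, -0.004], "dr": [0.006, 0.003, 0.002], "hand": 1},
    {"delta_pos": [-0.002, 0.022, -0.004], "dr": [0.006, 0.003, 0.002], "hand": 1}
  ]
}}

```text
time: 7.85
tcp_pos: [0.5995, -0.0519, 0.0241]
tcp_rot: [[0.999, 0.006, 0.034], [-0.034, -0.015, 0.999], [0.006, -1.0, -0.015]]
wrist_force: [-3.7, -18.5, 16.5]
gripper_width: -0.0001
```

```bash
python3 look.py w8
```

```text
7.85 [ 0.59954314 -0.05189161  0.02406675] [[0.9994, 0.006, 0.0344], [-0.0343, -0.015, 0.9993], [0.0065, -0.9999, -0.0148]] -7.452140432694789e-05 [ -3.65340627 -18.49464519  16.46090952]
```

View pics/w8.png

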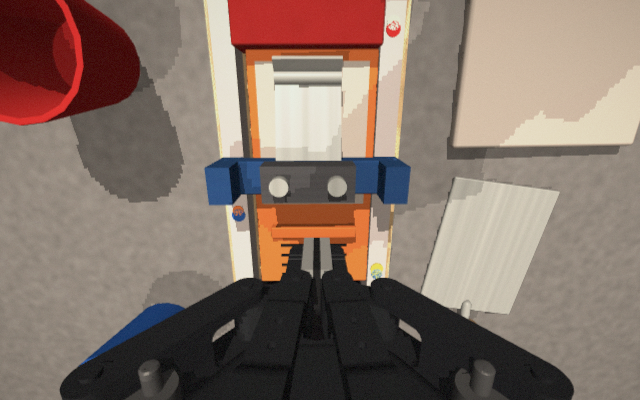

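Nose appears at or near the stop (row 48). I'll push a little harder to confirm it's seated.

Call:
{"fn": "jog_arm", "kwargs": {
  "motion": [
    {"delta_pos": [-0.002, 0.008, -0.003], "dr": [0.005, 0.003, 0.002], "hand": 1},
    {"delta_pos": [-0.002, 0.011, -0.003], "dr": [0.006, 0.003, 0.002], "hand": 1},
    {"delta_pos": [-0.002, 0.013, -0.003], "dr": [0.006, 0.003, 0.002], "hand": 1},
    {"delta_pos": [-0.002, 0.013, -0.003], "dr": [0.006, 0.003, 0.002], "hand": 1}
  ]
}}

```text
time: 8.4
tcp_pos: [0.5995, -0.0516, 0.0241]
tcp_rot: [[0.999, 0.005, 0.039], [-0.039, -0.026, 0.999], [0.006, -1.0, -0.026]]
wrist_force: [-2.7, -29.5, 11.4]
gripper_width: -0.0
```

```bash
python3 look.py w9; python3 - <<'E'
from h import *
z=np.load('w9.npz');im=z['im'];W=wcloud(z['d'],z['p'],z['R'])
for v in list(range(36,70,2)): print(v,im[v,260].tolist(),W[v,260].round(4).tolist(),im[v,362].tolist(),W[v,362].round(4).tolist())
E
```

```text
8.4 [ 0.59945393 -0.05163579  0.02414317] [[0.9992, 0.0045, 0.0392], [-0.0391, -0.0264, 0.9989], [0.0055, -0.9996, -0.0262]] -4.189473545542281e-05 [ -2.74223833 -29.49802846  11.41506213]
36 [185, 45, 42] [0.5795, 0.0531, 0.0319] [186, 49, 44] [0.6215, 0.0513, 0.0333]
38 [188, 49, 47] [0.5794, 0.0523, 0.0321] [183, 46, 41] [0.6217, 0.0509, 0.0316]
40 [186, 48, 43] [0.5795, 0.0514, 0.033] [184, 48, 44] [0.6215, 0.0498, 0.0334]
42 [188, 48, 42] [0.5793, 0.0509, 0.0321] [174, 46, 39] [0.6214, 0.0491, 0.0335]
44 [138, 27, 25] [0.5794, 0.05, 0.033] [104, 27, 25] [0.6216, 0.0485, 0.0323]
46 [71, 16, 14] [0.579, 0.0496, 0.0311] [64, 21, 18] [0.6221, 0.0482, 0.0296]
48 [64, 19, 10] [0.5784, 0.0493, 0.0279] [98, 41, 19] [0.6227, 0.0481, 0.0254]
50 [171, 84, 39] [0.5776, 0.0492, 0.0238] [183, 93, 45] [0.623, 0.0476, 0.0235]
52 [187, 92, 45] [0.601, 0.0264, 0.1653] [191, 97, 51] [0.6228, 0.0466, 0.025]
54 [192, 97, 48] [0.5776, 0.0475, 0.0246] [188, 93, 48] [0.6231, 0.046, 0.0235]
56 [188, 93, 46] [0.5775, 0.0467, 0.0248] [189, 93, 47] [0.6231, 0.0452, 0.0232]
58 [190, 94, 46] [0.5775, 0.0459, 0.0249] [188, 95, 48] [0.623, 0.0443, 0.0241]
60 [190, 94, 48] [0.5774, 0.0451, 0.0247] [180, 111, 74] [0.6229, 0.0434, 0.0249]
62 [173, 146, 125] [0.5771, 0.0444, 0.0238] [167, 152, 134] [0.6228, 0.0425, 0.0254]
64 [198, 184, 163] [0.5771, 0.0435, 0.0241] [170, 152, 136] [0.6227, 0.0416, 0.0259]
66 [231, 225, 202] [0.5769, 0.0428, 0.0231] [167, 151, 133] [0.6229, 0.0409, 0.0252]
68 [230, 224, 201] [0.5769, 0.0419, 0.0237] [231, 224, 200] [0.6229, 0.0401, 0.0248]
```

Force y jumped to −29 N with no further travel, and no gap shows between the nose and the stop, so the carrier is home. I'll relax the push, then lift straight off.

Call:
{"fn": "jog_arm", "kwargs": {
  "motion": [
    {"delta_pos": [0, 0.003, -0.001], "dr": [0, 0, 0], "hand": 1},
    {"delta_pos": [0, 0.0015, 0.001], "dr": [0, 0, 0], "hand": 1},
    {"delta_pos": [0, 0.0, 0.004], "dr": [0, 0, 0], "hand": 1},
    {"delta_pos": [0, -0.001, 0.01], "dr": [0, 0, 0], "hand": 1},
    {"delta_pos": [0, -0.002, 0.025], "dr": [0, 0, 0], "hand": 1},
    {"delta_pos": [0, -0.01, 0.06], "dr": [0, 0, 0], "hand": 1},
    {"delta_pos": [0, -0.03, 0.11], "dr": [0, 0, 0], "hand": 1},
    {"delta_pos": [0, -0.03, 0.15], "dr": [0, 0, 0], "hand": 1},
    {"delta_pos": [0, -0.03, 0.15], "dr": [0, 0, 0], "hand": 1},
    {"delta_pos": [0, -0.03, 0.15], "dr": [0, 0, 0], "hand": 1}
  ]
}}

```text
time: 9.7
tcp_pos: [0.5993, -0.081, 0.1746]
tcp_rot: [[0.999, 0.005, 0.039], [-0.038, -0.026, 0.999], [0.006, -1.0, -0.025]]
wrist_force: [0.1, -0.6, -0.3]
gripper_width: -0.0002
```

```bash
python3 look.py w10; python3 - <<'E'
from h import *
z=np.load('w10.npz');im=z['im'];W=wcloud(z['d'],z['p'],z['R'])
last=None
m=abs(W[...,0]-(0.577+.0285*(W[...,1]-.045)))<.0015
for y in np.arange(-.165,.06,.005):
    k=m&(abs(W[...,1]-y)<.0025)&(W[...,2]<.06)
    if k.any(): print(round(y,3),np.median(W[k][:,2]).round(4),np.median(im[k],0))
k=m&(abs(W[...,1]-.047)<.006)&(W[...,2]<.06)
for a,b in sorted(zip(W[k][:,1],np.c_[W[k],im[k]].tolist())): print(np.round(b,4))
E
```

```text
9.7 [ 0.5993201  -0.08095024  0.17455033] [[0.9992, 0.005, 0.0385], [-0.0384, -0.0257, 0.9989], [0.0059, -0.9997, -0.0255]] -0.0002467416288054447 [ 0.12920543 -0.64292798 -0.34102996]
-0.16 0.0168 [136. 123. 112.]
-0.155 0.0185 [71. 66. 60.]
-0.15 0.0186 [38.5 36.  35.5]
-0.145 0.0181 [38. 35. 33.]
-0.14 0.0184 [37. 36. 35.]
-0.135 0.0181 [38. 35. 34.]
-0.13 0.0187 [36. 33. 33.]
-0.125 0.0184 [38. 34. 34.]
-0.12 0.0185 [40. 36. 36.]
-0.115 0.0184 [38. 35. 35.]
-0.11 0.0184 [39. 37. 36.]
-0.105 0.0189 [40.  34.  35.5]
-0.1 0.0189 [40. 36. 36.]
-0.095 0.0183 [41. 36. 36.]
-0.09 0.0187 [40. 36. 35.]
-0.085 0.0185 [39.5 37.  35.5]
-0.08 0.0182 [39. 36. 35.]
-0.075 0.0132 [76. 63. 44.]
-0.07 0.0248 [229. 140.  70.]
-0.065 0.0245 [234. 146.  69.]
-0.06 0.0243 [234. 147.  69.]
-0.055 0.0252 [234. 148.  71.]
-0.05 0.0244 [234.  145.5  69.5]
-0.045 0.0246 [233. 146.  69.]
-0.04 0.0245 [231. 144.  68.]
-0.035 0.0243 [232.  144.5  68. ]
-0.03 0.0248 [233. 147.  69.]
-0.025 0.0249 [214. 125.  69.]
-0.02 0.0249 [176. 158. 141.]
-0.015 0.0255 [163. 147. 132.]
-0.01 0.0384 [ 62.  88. 124.]
-0.005 
[... 3256 characters left out ...]
+02 2.400e+01 2.000e+01]
[5.779e-01 5.020e-02 3.480e-02 1.740e+02 4.300e+01 4.300e+01]
[5.76e-01 5.06e-02 3.28e-02 1.73e+02 4.30e+01 3.90e+01]
[5.769e-01 5.070e-02 3.260e-02 1.730e+02 4.100e+01 3.900e+01]
[5.785e-01 5.090e-02 3.100e-02 1.740e+02 3.900e+01 3.700e+01]
[5.762e-01 5.120e-02 3.380e-02 1.940e+02 5.200e+01 4.900e+01]
[5.787e-01 5.150e-02 3.220e-02 1.940e+02 5.100e+01 4.500e+01]
[5.779e-01 5.210e-02 3.320e-02 1.940e+02 5.000e+01 4.600e+01]
[5.762e-01 5.210e-02 3.340e-02 1.910e+02 5.000e+01 4.500e+01]
[5.769e-01 5.250e-02 3.140e-02 1.900e+02 4.700e+01 4.200e+01]
[5.771e-01 5.280e-02 3.380e-02 1.910e+02 5.000e+01 4.500e+01]
[5.779e-01 5.300e-02 3.260e-02 1.910e+02 4.600e+01 4.500e+01]
```

View pics/w10.png

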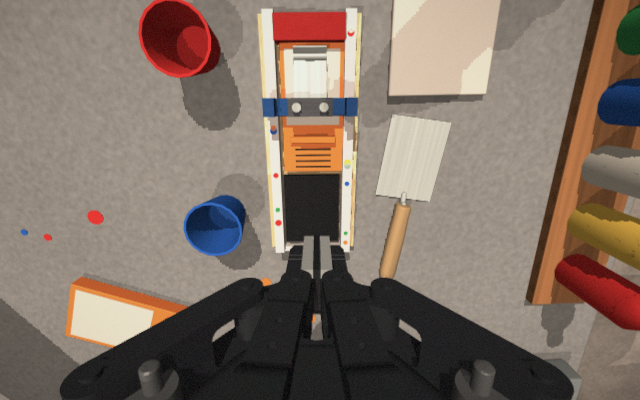

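Platen is up (0.0185 m, 6 mm above the bed), the carrier's top is flat at ~0.0247 m, the nose touches the stop at y≈0.049, and the leaf is on the tile. Handing in.

```bash
python3 -c "
from plant import robot
print(robot.job_done())"
```

```text
the job is handed in; nothing more can be done
None
```

The carrier is loaded and the job was handed in at about 9.7 s; it reports no verdict. I pressed the carrier on its thumb area with closed fingertips until the platen was fully down. I then slid it under the gate and leaf spring with 15–17 N still on it, seated it against the red stop, and lifted straight off.

**Last checks (wrist depth):**
- **Carrier:** its top is at about 0.0247 m along its whole length, so it lies flat on the bed. No gap shows between the nose and the stop (both at y ≈ 0.049 m).
- **Platen:** it popped up behind the carrier, about 6 mm above the bed.
- **Leaf spring:** it rests on the tile. I judged this from the picture and did not measure its angle.
- **Robot and bystanders:** the arm was clear, with wrist force near zero. The cups, knife and spare tile in view looked undisturbed. I did not look again at the bottle, jar and brush, but the arm never went near them.

**Off plan:** the first move call was refused because of a missing field, and nothing moved. While sliding, the tool drifted about 3–4 mm sideways, towards the right-hand rail. My corrections only partly offset it, and the carrier ran about 1.3 mm off centre where I measured it, before the gate.

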